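# Isolate the tester and pack its test masses

### The job

The tester is going out of service: before lifting anything, swing the isolator handle to off, so that its padlock hole lines up with the hole in the hasp lug and stays so. Then pack every loose test mass standing on the bench (not those inside the tester) into the divided case, one per cell, upright and right down on the cell floor, lowering rather than dropping them; those already packed remain in the case. Also set the round tin with the padlock upright on the bench beside the isolator's hasp side, centred on that side with a gap of about 3 cm, and leave the bottles and the stopwatch where they are.

Things in the scene. Friction and masses are not known exactly. Their poses are not given: they have to be found in the camera images.
- mass_a: turned steel test mass like the others: a plain cylinder 46 mm in diameter and 69 mm tall with a thin wire eye on top (97 mm overall, the eye is not solid), polished (friction about 0.4), about 0.7 kg. Origin at the centre of its underside, z up. At the start it stands upright on the bench between the case and the isolator, if it is present at all.
- mass_b: turned steel test mass like the others: a plain cylinder 46 mm in diameter and 69 mm tall with a thin wire eye on top (97 mm overall, the eye is not solid), polished (friction about 0.4), about 0.7 kg. Origin at the centre of its underside, z up. At the start it stands upright on the bench between the case and the isolator, if it is present at all.
- mass_c: turned steel test mass like the others: a plain cylinder 46 mm in diameter and 69 mm tall with a thin wire eye on top (97 mm overall, the eye is not solid), polished (friction about 0.4), about 0.7 kg. Origin at the centre of its underside, z up. At the start it stands upright on the bench between the case and the isolator, if it is present at all.
- mass_d: turned steel test mass like the others: a plain cylinder 46 mm in diameter and 69 mm tall with a thin wire eye on top (97 mm overall, the eye is not solid), polished (friction about 0.4), about 0.7 kg. Origin at the centre of its underside, z up. At the start it stands upright on the bench between the case and the isolator, if it is present at all.
- mass_e: turned steel test mass like the others: a plain cylinder 46 mm in diameter and 69 mm tall with a thin wire eye on top (97 mm overall, the eye is not solid), polished (friction about 0.4), about 0.7 kg. Origin at the centre of its underside, z up. At the start it stands upright on the bench between the case and the isolator, if it is present at all.
- packed_1: turned steel test mass like the others: a plain cylinder 46 mm in diameter and 69 mm tall with a thin wire eye on top (97 mm overall, the eye is not solid), polished (friction about 0.4), about 0.7 kg. Origin at the centre of its underside, z up. If present it already stands in a cell of the case and belongs there.
- packed_2: turned steel test mass like the others: a plain cylinder 46 mm in diameter and 69 mm tall with a thin wire eye on top (97 mm overall, the eye is not solid), polished (friction about 0.4), about 0.7 kg. Origin at the centre of its underside, z up. If present it already stands in a cell of the case and belongs there.
- packed_3: turned steel test mass like the others: a plain cylinder 46 mm in diameter and 69 mm tall with a thin wire eye on top (97 mm overall, the eye is not solid), polished (friction about 0.4), about 0.7 kg. Origin at the centre of its underside, z up. If present it already stands in a cell of the case and belongs there.
- case: low open wooden transport case, fixed, 156 mm along its x, 184 mm along its y, walls 35 mm high and 4 mm thick, floor 4 mm thick; dividers 4 mm thick and as high as the walls make 2 cells along x by 3 along y, each 72 mm (x) by about 56 mm (y) inside. Origin at the centre of its underside, z up. Fingers find room between neighbours along the case's x.
- case_cell0 (a point): centre of cell 0's floor (top of the floor), axes as the case
- case_cell1 (a point): centre of cell 1's floor (top of the floor), axes as the case
- case_cell2 (a point): centre of cell 2's floor (top of the floor), axes as the case
- case_cell3 (a point): centre of cell 3's floor (top of the floor), axes as the case
- case_cell4 (a point): centre of cell 4's floor (top of the floor), axes as the case
- case_cell5 (a point): centre of cell 5's floor (top of the floor), axes as the case
- tin: round, plain sheet-metal sample tin with a slip lid, holding the padlock: 64 mm in diameter, 28 mm high, 0.12 kg. Origin at the centre of its underside, z up. It starts on the bench amid the test masses.
- isolator: grey bench isolator box, fixed, 140 x 140 mm, 45 mm high. Origin at the centre of its underside, z up. Its -y side is the hasp side: a steel lug with a hole lies on its top by that side. The handle turns about the box's vertical centre line.
- isolator_handle (a joint): angle of the isolator's black handle, rad, counter-clockwise seen from above: at 0 (on) it points along the box's -x, at 1.571 (off) along the box's -y, where its hole lies over the lug's hole; it can go past, stops are at 0 and 1.8. It turns against light friction (about 0.1 N m) and stays where it is left.
- isolator_handle_grip (a point): point on top of the handle's blade, 30 mm out from the turning axis, 92 mm above the bench; its -x points outward along the handle. The blade is upright, 12 mm thick, from 55 to 92 mm above the bench, reaching from 16 mm behind the axis to 46 mm out; below 57 mm a wider flat arm (22 mm wide, 68 mm long, with a 42 mm round hub) carries the hole
- isolator_handle_hole (a point): centre of the 10 mm padlock hole in the outer end of the handle, 57 mm from the turning axis, 56 mm above the bench
- isolator_hasp_hole (a point): centre of the 10 mm hole in the fixed hasp lug, 57 mm from the turning axis, 50 mm above the bench
- amber_bottle: small amber bottle, 37 mm in diameter, 95 mm tall, a bystander; origin at the centre of its underside
- watch: black stopwatch lying flat, 70 x 58 x 17 mm, a bystander; origin at the centre of its underside
- squeeze_bottle: white wash bottle with a red spout, 90 x 55 x 171 mm, a bystander; origin under its middle
There are look-alikes about, which are no part of the job. What is shaped like the mass_a but red is not meant.

How it is judged:
By the outcome, as a careful person would: the job done as asked, in the order asked, and still so for the second after the job is handed in, with the robot touching nothing.
Of mass_a, mass_b, mass_c, mass_d, mass_e only 4 to 5 are there at a start; the rules pass over those that are not, and their reading is None.
Of packed_1, packed_2, packed_3 only 1 to 1 are there at a start; the rules pass over those that are not, and their reading is None.
At some moment in a run one of mass_a, mass_b, mass_c, mass_d, mass_e, tin may be knocked a few centimetres aside while the robot is not near it.
It also fails if it takes over 192 s, if anything falls off the work surface, if the arm or the gripper's body presses on something with over 40 N, if the wrist force passes 120 N, or if a joint passes its speed limit or range.

### The arm

A 7-joint arm with a two-finger parallel gripper is mounted at the origin on a cart in front of the work surface, level with it; the furniture and walls round the work are solid. World frame = base frame: x ahead of the robot, y to its left, z up, the work surface at z = 0. Lengths are in m, angles in rad, forces in N, time in s.
With the tool pointing down it reaches from about 0.425 to 1.025 m from the base axis. Payload 3.6 kg.
Tool frame: the origin (TCP) lies between the finger pads; the fingertips stand 17 mm ahead of it and the grasp point (between the pads) lies 2 mm behind it; z points along the fingers, y is the line along which they close (so a half turn about z gives the same grasp; the last joint's range is limited). The gripper opens to 85 mm and grips with 20 to 120 N. Pads are 22 mm wide; open, the fingers measure 114 mm over their backs; the gripper's body (76 mm by 85 mm) begins 54 mm behind the grasp point. The pads swing forward as they close: fully open they stand 13 mm farther back than shut.
Start: joints at [-1.256, 0.591, 0.048, 1.609, -0.033, 0.943, -0.034], TCP at [0.288, 0.666, 0.248] pointing down, gripper open.
Joint ranges: [-2.69, 2.69], [-0.47, 2.24], [-1.27, 1.36], [0.19, 2.51], [-1.53, 4.68], [0.08, 2.07], [-3.09, 3.09]. Speed limits (rad/s): [2.57, 2.57, 3.14, 3.14, 3.14, 3.14, 3.14].

### API

Orientations are given as a unit quaternion [x, y, z, w].
In Python, from plant import env gives the robot as it stands.
- The arm moves only by the tool step_arm, never from a script. Its argument "rows" is one flat list of numbers, 5 for each row, row after row: the shift along the tool's x, y, z in cm, then the turn about the tool's z in rad, then the finger opening in cm, from 0 to 8.54. In form: [x, y, z, spin, grip, x, y, z, spin, grip, ...]. A call has 1 to 5 rows; each row shifts and turns the commanded pose from where the row before left it, along the tool's axes as they then stand; what a row does not reach is not made up. A row lasts 1/8 s, in which the tool goes at most 62.5 mm and 10.7 degrees, less where a joint would pass 70% of its speed; a pose out of reach is approached as far as the arm can. A call with a gripper value outside its range is refused whole. The fingers move at their own pace and stop on an object; "newtons" is the grip in N (left out, the last holds). Time passes only in rows, so rows that do not move let the fingers close. It gives the time, the measured TCP pose, the force, the opening and the grip force at its end, in the units of the state.
- env.state(): the state, without advancing time (a new reading comes with each control period).
- env.grab_frame(name): name is "scene" or "side" or "wrist"; returns a dict with "img" (480x640x3 uint8, red, green, blue), "z_map" (480x640 float32, m along the optical axis (not along the pixel's ray), 0 where there is no reading), "vfov" (degrees; the focal length in pixels is half the picture's height over the tangent of half this angle, whatever the lens; pixels are square), "cx", "cy" (the principal point, pixels), "dist_coeffs" ([k1, k2, p1, p2, k3] as OpenCV has them; the pictures are not rectified), "rvec" (rotation vector, rad) and "tvec" (3), from world to camera coordinates, as OpenCV has them; the wrist camera has in their place "hand_eye" (4x4, takes a point from camera to tool coordinates, whose origin is the TCP and whose axes are the flange's). Camera axes: x right, y down, z forward; pixel columns grow to the right and rows downward; lengths in m; the calibration is good to about 2 mm. A picture is of the moment at which its call begins: read the wrist's pose just before it.
- env.job_done(): hands the job in; it is judged then, once.
The state is a dict: "time": time; "joint_positions": joint angles; "joint_velocities": joint speeds; "tau": joint torques, N m; "eef_pos": TCP position; "ee_rot": TCP orientation; "force": force on the tool from outside, world axes, zero at the start; "torque": the same for the moment, N m; "opening": finger opening in m; "finger_force": force on a finger pad.
Only numpy, scipy, OpenCV 4.12 (cv2) and the standard library are available. Lean on these libraries where they do the work, as an engineer would, in place of code of your own. Each camera call takes 0.05 s, during which the arm holds its last target. There are 200 camera calls.

## Working session

There is one attempt and no reset: what is moved stays moved. The work goes in short steps, Python scripts to look and compute and a tool call to move; the robot and the scene stay as the last step left them, time stands still between calls to the robot, and variables do not carry over. Pictures are saved under pics/ and viewed, at most 14 in all, crops included, and the job is handed in when it is done.

Besides the shell and the picture viewer there is one more tool, called after "Call:" as a command line: name --argument value ..., lists and objects as JSON in quotes. step_arm: Moves the arm, as the interface text tells. Its arguments: {"type":"object","properties":{"rows":{"type":"array","items":{"type":"number"}},"newtons":{"type":"number"}},"required":["rows"]}

```bash
mkdir -p pics; ls
python3 - <<'E'
from plant import env
import cv2
s=env.state();print({k:np.round(v,3).tolist() if k!='time' else v for k,v in s.items()} if 0 else s)
for n in("scene","side"):
    f=env.grab_frame(n);cv2.imwrite(f"pics/{n}0.png",f["img"][:,:,::-1]);print(n,f["vfov"],f["cx"],f["cy"],f["dist_coeffs"],f["rvec"],f["tvec"],(f["z_map"]>0).mean())
E
```

```text
pics
{'time': 0.0, 'joint_positions': array([-1.25651469,  0.59212518,  0.0482684 ,  1.60988297, -0.0332968 ,
        0.94266823, -0.03370354]), 'joint_velocities': array([-4.92476563e-04,  3.97737011e-04,  6.94246553e-05, -2.14192140e-04,
       -3.59114643e-05,  8.01827753e-04,  1.06497582e-03]), 'tau': array([-7.42081593e-04, -5.48695135e+01,  1.54623851e+00, -1.98133010e+01,
        9.39582358e-03,  8.77582468e-03,  4.73614705e-06]), 'eef_pos': array([0.28716979, 0.6648158 , 0.24711299]), 'ee_rot': array([ 2.02430335e-01,  9.79296002e-01, -1.12642165e-03, -1.74427238e-04]), 'force': array([ 0.11260902, -1.01758554, -0.07129593]), 'torque': array([ 0.04836944, -0.00659387, -0.00356062]), 'finger_force': 0.0, 'opening': 0.08531345183153824}
scene 47.158382279434214 317.6649280311929 249.09462770026883 [-0.17030557  0.          0.          0.          0.        ] [ 0.78174356 -2.68730208  0.95576847] [0.46787802 0.33502737 1.17210432] 0.9959765625
side 54.813143673175574 322.416283544458 231.5547997166623 [-0.04174279  0.          0.          0.          0.        ] [ 0.56439598 -2.54168192  1.31128567] [0.50622945 0.24068618 1.32183291] 0.996142578125
```

View pics/scene0.png

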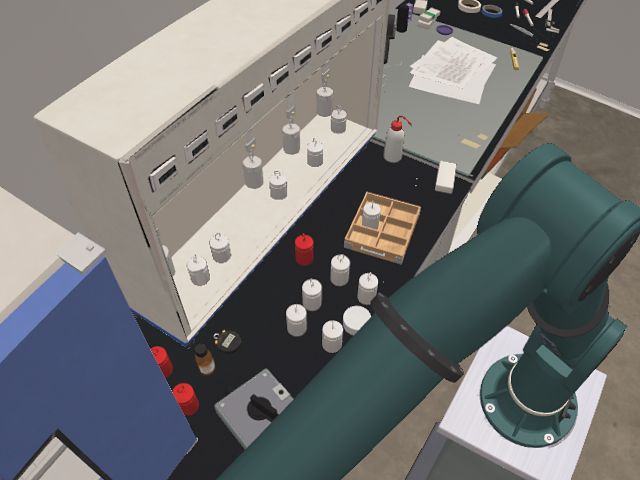

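View pics/side0.png

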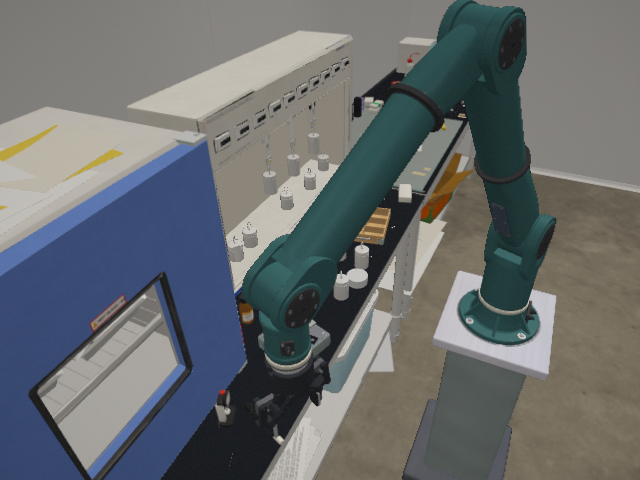

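```bash
cat > h.py <<'E'
import numpy as np,cv2
from scipy.spatial.transform import Rotation as R
from plant import env
def cloud(name):
    """world points (h,w,3), image, valid mask"""
    s=env.state();f=env.grab_frame(name);h,w=f["z_map"].shape
    fl=h/2/np.tan(np.radians(f["vfov"]/2));K=np.array([[fl,0,f["cx"]],[0,fl,f["cy"]],[0,0,1]])
    v,u=np.mgrid[:h,:w];p=np.stack([u,v],-1).reshape(-1,1,2).astype(float)
    n=cv2.undistortPoints(p,K,np.array(f["dist_coeffs"])).reshape(h,w,2)
    P=np.dstack([n,np.ones((h,w))])*f["z_map"][...,None]
    if name=="wrist":
        T=np.array(f["hand_eye"]);P=P@T[:3,:3].T+T[:3,3]
        P=R.from_quat(s["ee_rot"]).apply(P.reshape(-1,3)).reshape(h,w,3)+s["eef_pos"]
    else:
        Rm=cv2.Rodrigues(np.array(f["rvec"]))[0];P=(P-np.array(f["tvec"]))@Rm
    return P,f["img"],f["z_map"]>0
def topdown(P,img,ok,x0,x1,y0,y1,mm=1.,zmax=.2):
    """orthographic colour/height map: rows = x descending (ahead up), cols = y descending (left is left)"""
    W=int((y1-y0)*1000/mm);H=int((x1-x0)*1000/mm)
    o=np.zeros((H,W,3),np.uint8);z=np.full((H,W),-1.)
    q=P[ok];c=img[ok];m=(q[:,2]<zmax)&(q[:,0]>x0)&(q[:,0]<x1)&(q[:,1]>y0)&(q[:,1]<y1);q=q[m];c=c[m]
    i=np.argsort(q[:,2]);q=q[i];c=c[i]
    r=((x1-q[:,0])*1000/mm).astype(int).clip(0,H-1);k=((y1-q[:,1])*1000/mm).astype(int).clip(0,W-1)
    o[r,k]=c;z[r,k]=q[:,2];return o,z
def tool(d):
    "world shift -> tool axes, cm"
    return np.round(R.from_quat(env.state()["ee_rot"]).inv().apply(d)*100,2)
E
python3 - <<'E'
from h import *
P,i,ok=cloud("scene")
np.savez("s0.npz",P=P,i=i,ok=ok)
for u,v in[(340,262),(312,287),(368,281),(296,312),(332,329),(357,316),(372,208),(262,400),(281,392),(350,248),(364,195),(420,206),(404,260),(395,150),(205,360),(228,340)]:
    print(u,v,P[v,u].round(3))
o,z=topdown(P,i,ok,.3,1.1,-.5,.6,2.)
o=cv2.dilate(o,np.ones((2,2)));cv2.imwrite("pics/top0.png",cv2.resize(o,None,fx=1.4,fy=1.4)[:,:,::-1])
E
```

```text
340 262 [ 0.528 -0.059  0.071]
312 287 [0.546 0.038 0.07 ]
368 281 [ 0.443 -0.044  0.074]
296 312 [0.54  0.114 0.067]
332 329 [0.448 0.108 0.067]
357 316 [0.429 0.026 0.027]
372 208 [ 0.547 -0.253  0.077]
262 400 [0.471 0.338 0.096]
281 392 [0.465 0.285 0.044]
350 248 [ 0.554 -0.158  0.005]
364 195 [ 0.62  -0.352  0.001]
420 206 [ 0.466 -0.4    0.001]
404 260 [ 0.417 -0.202  0.001]
395 150 [ 0.616 -0.528  0.045]
205 360 [0.635 0.323 0.07 ]
228 340 [0.647 0.237 0.02 ]
```

View pics/top0.png

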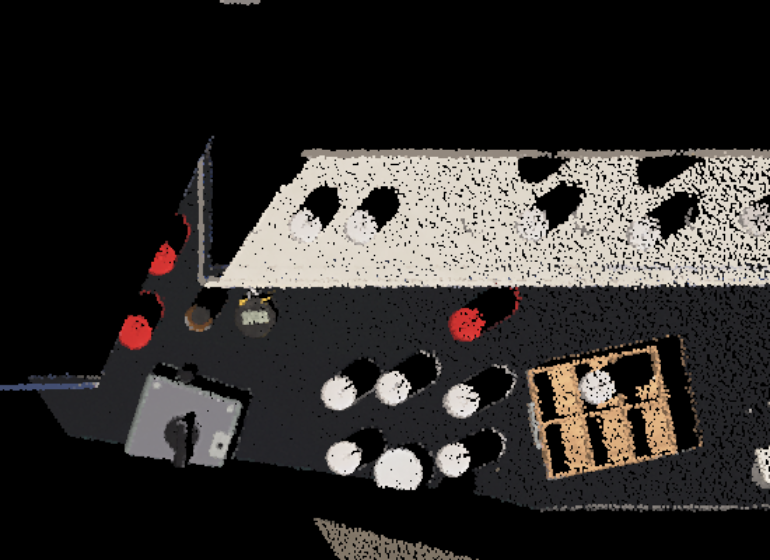

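```bash
cat >> h.py <<'E'
def rings(P,ok,box,zt,r,tol=.008):
    """centres of discs of radius r at top height zt in box x0,x1,y0,y1"""
    x0,x1,y0,y1=box;q=P[ok&(abs(P[...,2]-zt)<tol)];q=q[(q[:,0]>x0)&(q[:,0]<x1)&(q[:,1]>y0)&(q[:,1]<y1)]
    g=np.zeros((int((x1-x0)*1000),int((y1-y0)*1000)),np.uint8)
    g[((q[:,0]-x0)*1000).astype(int).clip(0,g.shape[0]-1),((q[:,1]-y0)*1000).astype(int).clip(0,g.shape[1]-1)]=255
    g=cv2.morphologyEx(g,cv2.MORPH_CLOSE,np.ones((5,5)))
    g=cv2.morphologyEx(g,cv2.MORPH_OPEN,np.ones((9,9)))
    out=[]
    for c in cv2.findContours(g,0,2)[0]:
        (b,a),rr=cv2.minEnclosingCircle(c);A=cv2.contourArea(c)
        if A>300:
            m=cv2.moments(c);out.append((round(a/1000+x0,4),round(b/1000+y0,4),round(rr,1),A,round(m["m01"]/m["m00"]/1000+x0,4),round(m["m10"]/m["m00"]/1000+y0,4)))
    return out
def rect(P,ok,box,z0,z1,extra=None):
    m=ok&(P[...,2]>z0)&(P[...,2]<z1)
    if extra is not None:m&=extra
    q=P[m][:,:2];q=q[(q[:,0]>box[0])&(q[:,0]<box[1])&(q[:,1]>box[2])&(q[:,1]<box[3])]
    return cv2.minAreaRect(q.astype(np.float32))
E
python3 - <<'E'
from h import *
d=np.load("s0.npz");P,i,ok=d["P"],d["i"],d["ok"]
for r in rings(P,ok,(.38,.66,-.11,.18),.069,.023):print(r)
print("tin",rings(P,ok,(.38,.5,-.02,.08),.028,.032,.006))
print("packed",rings(P,ok,(.4,.62,-.4,-.12),.073,.023))
hsv=cv2.cvtColor(i,cv2.COLOR_RGB2HSV);wood=(hsv[...,0]>8)&(hsv[...,0]<25)&(hsv[...,1]>60)
print("case rim",rect(P,ok,(.36,.66,-.45,-.1),.031,.039,wood))
g=hsv[...,1]<60
print("iso",rect(P,ok,(.35,.65,.2,.5),.041,.049,g))
m=ok&(P[...,2]>.08)&(P[...,2]<.1);q=P[m];q=q[(q[:,0]>.4)&(q[:,0]<.56)&(q[:,1]>.27)&(q[:,1]<.42)];print("handle",len(q),cv2.minAreaRect(q[:,:2].astype(np.float32)))
E
```

```text
(0.6435, -0.0615, 20.9, 464.5, 0.6461, -0.0584)
(0.6275, -0.069, 17.5, 392.0, 0.6274, -0.0713)
(0.5457, 0.0403, 22.5, 1147.0, 0.5457, 0.043)
(0.539, 0.1168, 23.5, 1351.5, 0.5375, 0.1181)
(0.5261, -0.0576, 22.3, 1129.0, 0.5244, -0.0554)
(0.4475, 0.1099, 23.8, 1360.5, 0.4459, 0.1107)
(0.4438, -0.047, 23.2, 1241.5, 0.4431, -0.0463)
tin [(0.4264, 0.0323, 34.1, 2851.0, 0.429, 0.0311)]
packed [(0.5395, -0.2465, 19.9, 768.5, 0.541, -0.2482)]
case rim ((0.5119267702102661, -0.2591704726219177), (0.15801139175891876, 0.18947246670722961), 11.080544471740723)
iso ((0.5145573616027832, 0.35009777545928955), (0.20028305053710938, 0.20536555349826813), 30.665929794311523)
handle 231 ((0.46638980507850647, 0.34259334206581116), (0.013889657333493233, 0.06366793066263199), 87.50727844238281)
```

Call:
step_arm --rows '[-4, -4, 0, 0, 8.5, -4.5, -4, 0, 0, 8.5, -4.5, -4, 0, 0, 8.5, -4.5, -4, 0, 0, 8.5, -4.5, -4, 0, 0, 8.5]'

```text
time: 0.78
eef_pos: [0.4108, 0.3927, 0.2482]
ee_rot: [0.202, 0.979, -0.0, 0.0]
force: [0.9, 1.2, -0.4]
opening: 0.0852
finger_force: 0.0
```

Run:
```python
from h import *
P,i,ok=cloud("wrist")
np.savez("w1.npz",P=P,i=i,ok=ok)
s=env.state();print(s["eef_pos"],R.from_quat(s["ee_rot"]).as_matrix().round(3).tolist(),s["force"],s["joint_positions"].round(2))
o,z=topdown(P,i,ok,.25,.75,.1,.6,1)
cv2.imwrite("pics/w1.png",np.hstack([cv2.resize(i,(400,300)),cv2.resize(o,(300,300))])[:,:,::-1])
f=env.grab_frame("wrist");print(np.round(f["hand_eye"],3).tolist())
```

```text
[0.41541479 0.38204771 0.24798135] [[-0.913, 0.408, 0.001], [0.408, 0.913, -0.009], [-0.005, -0.008, -1.0]] [ 2.36999068 -6.24579114  0.1006349 ] [-0.88  0.39  0.07  1.97 -0.03  0.78  0.36]
[[-0.001, -0.946, -0.325, 0.084], [1.0, -0.001, -0.0, -0.0], [0.0, -0.325, 0.946, -0.125], [0.0, 0.0, 0.0, 1.0]]
```

View pics/w1.png

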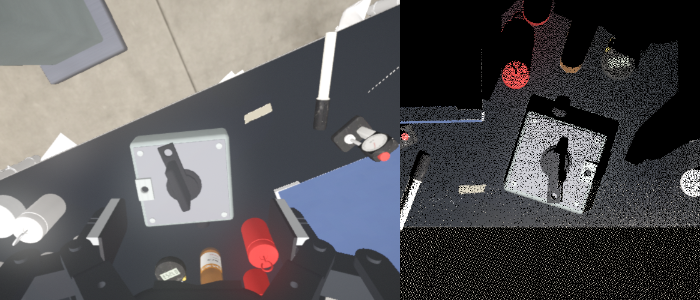

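Run:
```python
from h import *
P,i,ok=cloud("wrist")
s=env.state();print(s["eef_pos"],R.from_quat(s["ee_rot"]).as_matrix()[:,0].round(3))
m=ok&(abs(P[...,2]-.045)<.004)
q=P[m];q=q[(q[:,0]>.35)&(q[:,0]<.62)&(q[:,1]>.22)&(q[:,1]<.45)]
g=np.zeros((270,230),np.uint8);g[((q[:,0]-.35)*1000).astype(int),((q[:,1]-.22)*1000).astype(int)]=255
g=cv2.morphologyEx(cv2.morphologyEx(g,3,np.ones((5,5))),2,np.ones((15,15)))
c=max(cv2.findContours(g,0,2)[0],key=cv2.contourArea);(b,a),sz,an=cv2.minAreaRect(c)
print("iso",a/1000+.35,b/1000+.22,sz,an, "corners(y,x)",cv2.boxPoints(((b,a),sz,an)).tolist())
m=ok&(P[...,2]>.086)&(P[...,2]<.097);q=P[m];q=q[(q[:,0]>.4)&(q[:,0]<.56)&(q[:,1]>.27)&(q[:,1]<.42)]
print("blade",len(q),cv2.minAreaRect(q[:,:2].astype(np.float32)),q.mean(0))
```

```text
[0.41237953 0.39005281 0.2482418 ] [-0.915  0.404 -0.001]
iso 0.47884033203125 0.34025107574462893 (136.76808166503906, 137.3776397705078) 17.744670867919922 corners(y,x) [[34.18577575683594, 173.41943359375], [76.05514526367188, 42.57764434814453], [206.31637573242188, 84.26123046875], [164.44700622558594, 215.10302734375]]
blade 1118 ((0.4639843702316284, 0.3413907587528229), (0.012548049911856651, 0.061397526413202286), 87.56109619140625) [0.46244559 0.34235782 0.09089986]
```

Call:
step_arm --rows '[-5.3, -2.9, 0, 0, 7, 0, 0, 4, -0.18, 7, 0, 0, 4, -0.18, 7, 0, 0, 2, 0, 5, 0, 0, 0, 0, 4]'

```text
time: 1.55
eef_pos: [0.4457, 0.3478, 0.1466]
ee_rot: [0.023, 1.0, -0.001, -0.002]
force: [0.2, 0.6, -1.3]
opening: 0.0401
finger_force: 0.0
```

Call:
step_arm --rows '[0, 0, 0, 0, 4, 0, 0, 0, 0, 4]'

```text
time: 1.8
eef_pos: [0.4478, 0.3481, 0.1495]
ee_rot: [0.024, 1.0, 0.001, 0.001]
force: [-1.0, -0.6, 0.1]
opening: 0.0401
finger_force: 0.0
```

Run:
```python
from h import *
s=env.state();x=R.from_quat(s["ee_rot"]).as_matrix()[:,0];print(s["eef_pos"],np.degrees(np.arctan2(x[1],x[0])),s["opening"],s["force"])
P,i,ok=cloud("wrist")
m=ok&(P[...,2]>.086)&(P[...,2]<.097);q=P[m];q=q[(q[:,0]>.4)&(q[:,0]<.56)&(q[:,1]>.27)&(q[:,1]<.42)]
r=cv2.minAreaRect(q[:,:2].astype(np.float32));print("blade",len(q),r)
print(tool(np.array([.449,.3418,.080])-s["eef_pos"]))
```

```text
[0.44783256 0.34812427 0.14949695] 177.29663997305138 0.040100019668133306 [-0.98905409 -0.55845839  0.09792135]
blade 2496 ((0.4643714427947998, 0.3413930833339691), (0.01185959205031395, 0.06184248626232147), 87.25404357910156)
[-0.14 -0.64  6.95]
```

Call:
step_arm --rows '[-0.1, -0.6, 0, 0, 4, 0, 0, 3.5, 0, 4, 0, 0, 3.4, 0, 4, 0, 0, 0, 0, 4, 0, 0, 0, 0, 0.8]' --newtons 25

```text
time: 2.48
eef_pos: [0.4486, 0.3411, 0.0802]
ee_rot: [0.024, 1.0, 0.0, 0.0]
force: [0.1, 0.1, 1.2]
opening: 0.023
finger_force: 0.0
```

Call:
step_arm --rows '[0, 0, 0, 0, 0.8, 0, 0, 0, 0, 0.8, 0, 0, 0, 0, 0.8]'

```text
time: 2.85
eef_pos: [0.4488, 0.3424, 0.0807]
ee_rot: [0.024, 1.0, 0.001, 0.001]
force: [-0.6, 2.3, 7.8]
opening: 0.0117
finger_force: 25.9
```

Call:
step_arm --rows '[-0.025, -0.39, 0, -0.13, 0.8, -0.025, -0.39, 0, -0.13, 0.8, -0.025, -0.39, 0, -0.13, 0.8, -0.025, -0.39, 0, -0.13, 0.8, -0.025, -0.39, 0, -0.13, 0.8]'

```text
time: 3.48
eef_pos: [0.4544, 0.3231, 0.0807]
ee_rot: [-0.298, 0.955, 0.0, 0.001]
force: [-0.1, 0.9, 5.5]
opening: 0.0113
finger_force: 25.6
```

Call:
step_arm --rows '[-0.025, -0.39, 0, -0.13, 0.8, -0.025, -0.39, 0, -0.13, 0.8, -0.025, -0.39, 0, -0.13, 0.8, -0.025, -0.39, 0, -0.13, 0.8, -0.025, -0.39, 0, -0.13, 0.8]'

```text
time: 4.1
eef_pos: [0.4705, 0.311, 0.0807]
ee_rot: [-0.587, 0.81, -0.001, 0.002]
force: [1.5, -0.1, 5.8]
opening: 0.0114
finger_force: 25.5
```

Call:
step_arm --rows '[0, 0, 0, 0, 0.8, 0, 0, 0, 0, 0.8]'

```text
time: 4.35
eef_pos: [0.4705, 0.3111, 0.0807]
ee_rot: [-0.586, 0.811, -0.001, 0.002]
force: [1.0, -0.6, 7.2]
opening: 0.0119
finger_force: 25.7
```

Run:
```python
from h import *
s=env.state();x=R.from_quat(s["ee_rot"]).as_matrix()[:,0];print(s["eef_pos"],np.degrees(np.arctan2(x[1],x[0])),s["opening"],s["force"],s["torque"],s["joint_positions"].round(2))
v=s["eef_pos"][:2]-[.4788,.3403];print(np.degrees(np.arctan2(v[1],v[0])),np.linalg.norm(v))
```

```text
[0.47049749 0.31106981 0.08072153] -108.31528312857611 0.011934640154767404 [ 1.02457181 -0.590739    7.24568086] [-0.02083295 -0.04596168  0.05171137] [-0.4   0.66 -0.36  2.07  0.49  0.49  1.69]
-105.85660509624495 0.030386440658829915
```

Call:
step_arm --rows '[0, 0, 0, 0, 4, 0, 0, 0, 0, 4, 0, 0, -4, 0, 4, 0, 0, -5, 0, 4, 0, 0, -5, 0, 4]'

```text
time: 4.97
eef_pos: [0.468, 0.3103, 0.2201]
ee_rot: [-0.586, 0.81, -0.0, -0.001]
force: [2.1, 0.7, -0.5]
opening: 0.04
finger_force: 0.0
```

Call:
step_arm --rows '[0, 0, 0, 0, 5, 0, 0, 0, 0, 5]'

```text
time: 5.22
eef_pos: [0.4681, 0.3101, 0.2186]
ee_rot: [-0.586, 0.81, -0.0, -0.001]
force: [0.6, -0.4, -0.3]
opening: 0.0503
finger_force: 0.0
```

Run:
```python
from h import *
P,i,ok=cloud("wrist");np.savez("w2.npz",P=P,i=i,ok=ok)
s=env.state();x=R.from_quat(s["ee_rot"]).as_matrix()[:,0];print(s["eef_pos"],np.degrees(np.arctan2(x[1],x[0])))
m=ok&(P[...,2]>.086)&(P[...,2]<.097);q=P[m];q=q[(q[:,0]>.4)&(q[:,0]<.56)&(q[:,1]>.24)&(q[:,1]<.42)]
print("blade",len(q),cv2.minAreaRect(q[:,:2].astype(np.float32)))
m=ok&(abs(P[...,2]-.045)<.004);q=P[m];q=q[(q[:,0]>.35)&(q[:,0]<.62)&(q[:,1]>.22)&(q[:,1]<.45)]
g=np.zeros((270,230),np.uint8);g[((q[:,0]-.35)*1000).astype(int),((q[:,1]-.22)*1000).astype(int)]=255
g=cv2.morphologyEx(cv2.morphologyEx(g,3,np.ones((5,5))),2,np.ones((15,15)))
c=max(cv2.findContours(g,0,2)[0],key=cv2.contourArea);(b,a),sz,an=cv2.minAreaRect(c);print("iso",a/1000+.35,b/1000+.22,sz,an)
cv2.imwrite("pics/w2.png",i[:,:,::-1])
```

```text
[0.46777275 0.30988093 0.21794315] -108.25803923635989
blade 1488 ((0.47551533579826355, 0.3260631263256073), (0.06167592108249664, 0.011838234961032867), 71.91356658935547)
iso 0.47974980163574216 0.34001602935791014 (136.85862731933594, 137.26402282714844) 17.700428009033203
```

View pics/w2.png

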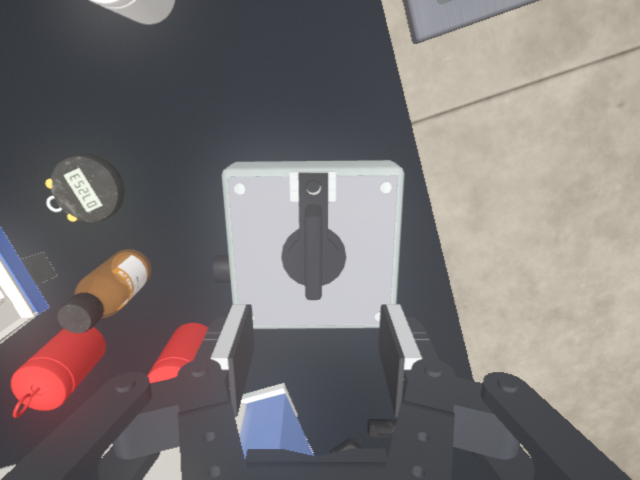

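Call:
step_arm --rows '[0, 0, -1, 0.18, 5, 0, 0, -1, 0.18, 5, 0, 0, -1, 0.18, 5, 0, 0, -1, 0.18, 5, 0, 0, 0, 0.18, 5]'

```text
time: 5.9
eef_pos: [0.4681, 0.3105, 0.258]
ee_rot: [-0.172, 0.985, -0.001, -0.001]
force: [0.1, -0.6, 0.6]
opening: 0.0499
finger_force: 0.0
```

Call:
step_arm --rows '[0, 0, 0, 0.18, 5, 0, 0, 0, 0.18, 5, 0, 0, 0, 0.18, 5, 0, 0, 0, 0.18, 5, 0, 0, 0, 0.18, 5]'

```text
time: 6.52
eef_pos: [0.4676, 0.3102, 0.2571]
ee_rot: [0.273, 0.962, -0.002, -0.001]
force: [-0.0, 0.8, -0.7]
opening: 0.0501
finger_force: 0.0
```

Call:
step_arm --rows '[0, 0, 0, 0.18, 5, 0, 0, 0, 0.18, 6, 0, 0, 0, 0.18, 6, 0, 0, 0, 0.18, 6, 0, 0, 0, 0.11, 6]'

```text
time: 7.15
eef_pos: [0.4676, 0.3102, 0.2572]
ee_rot: [0.637, 0.771, -0.002, -0.0]
force: [-0.3, 0.5, -0.4]
opening: 0.0601
finger_force: 0.0
```

Call:
step_arm --rows '[-6, -0.6, 0, 0, 6, -6, -0.6, 0, 0, 6, -6, -0.6, 0, 0, 6, -6, -0.6, 0, 0, 6, -6, -0.6, 0, 0, 6]'

```text
time: 7.78
eef_pos: [0.4956, 0.0088, 0.2577]
ee_rot: [0.636, 0.772, -0.001, -0.001]
force: [1.1, -1.1, -0.2]
opening: 0.0598
finger_force: 0.0
```

Call:
step_arm --rows '[0, 0, 0, 0, 6, 0, 0, 0, 0, 6]'

```text
time: 8.02
eef_pos: [0.4959, 0.0109, 0.258]
ee_rot: [0.636, 0.772, -0.001, -0.001]
force: [0.3, 0.3, -0.1]
opening: 0.0596
finger_force: 0.0
```

```bash
cat >> h.py <<'E'
def where():
    s=env.state();x=R.from_quat(s["ee_rot"]).as_matrix()[:,0]
    print("t",s["time"],"tcp",s["eef_pos"].round(4),"tool x",np.degrees(np.arctan2(x[1],x[0])).round(2),"open",round(s["opening"],4),"F",s["force"].round(1),"j",s["joint_positions"].round(2))
E
python3 - <<'E'
from h import *
where()
P,i,ok=cloud("wrist");np.savez("w3.npz",P=P,i=i,ok=ok)
for r in rings(P,ok,(.38,.62,-.4,.25),.071,.023):print(r)
print("tin",rings(P,ok,(.38,.55,-.15,.3),.028,.032,.005))
cv2.imwrite("pics/w3.png",i[:,:,::-1])
E
```

```text
t 8.025 tcp [0.4959 0.0109 0.258 ] tool x 101.03 open 0.0596 F [ 0.3  0.3 -0.1] j [-0.28  0.3   0.2   2.11 -0.09  0.74  0.17]
(0.5455, 0.0369, 23.2, 1569.5, 0.5452, 0.037)
(0.5372, 0.1152, 23.3, 1587.0, 0.537, 0.1152)
(0.5267, -0.0615, 23.2, 1539.5, 0.5266, -0.0611)
(0.4451, 0.1081, 23.1, 1579.0, 0.4452, 0.108)
(0.4423, -0.0495, 23.2, 1569.5, 0.4423, -0.0493)
tin [(0.4246, 0.0304, 33.5, 3323.5, 0.4247, 0.0305)]
```

View pics/w3.png

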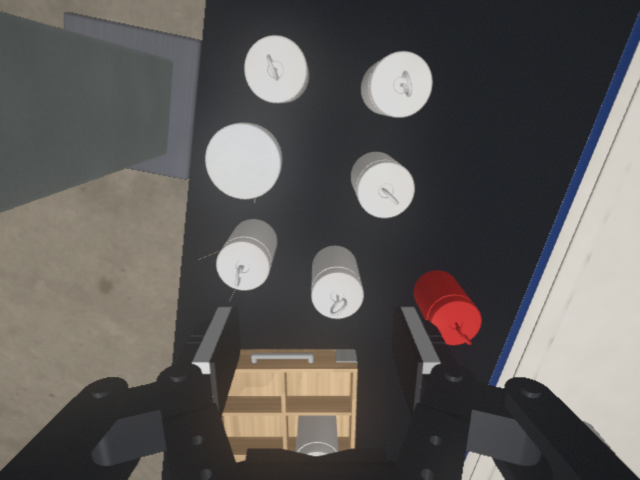

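Call:
step_arm --rows '[-5.2, -0.6, 0, 0, 6, -5.2, -0.6, 0, 0, 6, -5.2, -0.6, 0, 0, 6, -5.2, -0.6, 0, 0, 6, 0, 0, 0, 0, 6]'

```text
time: 8.7
eef_pos: [0.5133, -0.2012, 0.259]
ee_rot: [0.637, 0.771, -0.001, 0.001]
force: [0.0, 0.4, 0.7]
opening: 0.06
finger_force: 0.0
```

Call:
step_arm --rows '[0, 0, 0, 0, 6, 0, 0, 0, 0, 6]'

```text
time: 8.95
eef_pos: [0.5134, -0.1951, 0.2589]
ee_rot: [0.634, 0.773, 0.0, -0.001]
force: [-0.3, -0.6, 0.2]
opening: 0.0598
finger_force: 0.0
```

Run:
```python
from h import *
where()
P,i,ok=cloud("wrist");np.savez("w4.npz",P=P,i=i,ok=ok)
for r in rings(P,ok,(.38,.62,-.4,-.1),.075,.023):print(r)
m=ok&(abs(P[...,2]-.035)<.003);q=P[m];q=q[(q[:,0]>.36)&(q[:,0]<.66)&(q[:,1]>-.42)&(q[:,1]<-.13)]
g=np.zeros((300,290),np.uint8);g[((q[:,0]-.36)*1000).astype(int),((q[:,1]+.42)*1000).astype(int)]=255
g=cv2.morphologyEx(g,3,np.ones((3,3)))
c=max(cv2.findContours(g,0,2)[0],key=cv2.contourArea);(b,a),sz,an=cv2.minAreaRect(c);print("case",a/1000+.36,b/1000-.42,sz,an)
cv2.imwrite("pics/w4.png",np.hstack([cv2.resize(i,(480,360)),cv2.resize(cv2.cvtColor(g[::-1,::-1],8),(300,360))])[:,:,::-1])
```

```text
t 8.95 tcp [ 0.5134 -0.1951  0.2589] tool x 101.31 open 0.0598 F [-0.3 -0.6  0.2] j [ 0.09  0.37  0.25  2.   -0.13  0.79  0.61]
(0.5465, -0.2552, 23.3, 1571.5, 0.5464, -0.2548)
case 0.5108003845214844 -0.26155612182617183 (156.9669189453125, 185.19387817382812) 78.78115844726562
```

View pics/w4.png

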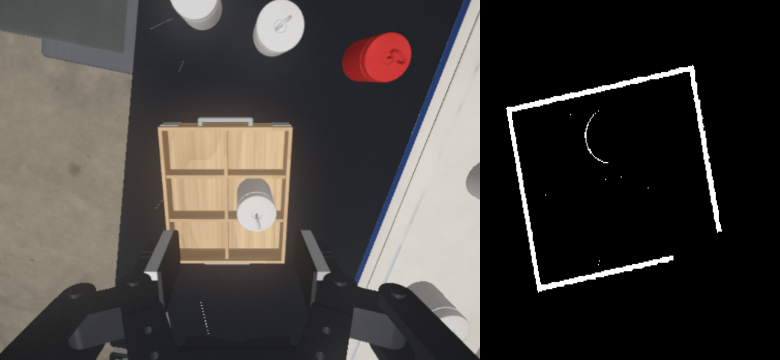

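Call:
step_arm --rows '[4.3, 1.3, 0, 0, 6.5, 4.3, 1.3, 0, 0, 6.5, 4.3, 1.3, 0, 0, 6.5, 0, 0, 5, 0, 6.5, 0, 0, 5, 0, 6.5]'

```text
time: 9.62
eef_pos: [0.5276, -0.061, 0.159]
ee_rot: [0.634, 0.774, 0.001, 0.001]
force: [0.7, -0.1, -0.2]
opening: 0.0649
finger_force: 0.0
```

Call:
step_arm --rows '[0, 0, 0, 0, 6.5, 0, 0, 0, 0, 6.5]'

```text
time: 9.88
eef_pos: [0.5275, -0.0635, 0.1605]
ee_rot: [0.635, 0.772, 0.001, 0.001]
force: [-0.2, 0.5, 0.1]
opening: 0.0648
finger_force: 0.0
```

```bash
cat > n.py <<'E'
from h import *
import sys
def go(t):
    where();print("shift",tool(np.array(t)-env.state()["eef_pos"]))
if __name__=="__main__":
    P,i,ok=cloud("wrist");z=float(sys.argv[1]);best=None
    for r in rings(P,ok,(.38,.62,-.18,.25),.071,.023):print(r)
    if len(sys.argv)>2:go([float(sys.argv[2]),float(sys.argv[3]),z])
E
python3 n.py .055 .5266 -.0613
```

```text
(0.5456, 0.0368, 23.2, 1599.0, 0.5453, 0.0367)
(0.527, -0.0614, 23.1, 1580.0, 0.527, -0.0612)
(0.4426, -0.0496, 23.3, 1578.5, 0.4427, -0.0494)
t 9.925 tcp [ 0.5281 -0.0638  0.1611] tool x 101.08 open 0.0648 F [ 0.3  0.4 -0.8] j [-0.1   0.48  0.19  2.12 -0.17  0.55  0.4 ]
shift [ 0.28 -0.13 10.61]
```

Call:
step_arm --rows '[0.2, 0, 3.5, 0, 6.5, 0, 0, 3.5, 0, 6.5, 0, 0, 3.5, 0, 6.5, 0, 0, 0, 0, 6.5, 0, 0, 0, 0, 4.2]' --newtons 60

```text
time: 10.55
eef_pos: [0.5278, -0.0622, 0.0562]
ee_rot: [0.636, 0.772, 0.001, 0.001]
force: [-0.0, -0.7, 0.9]
opening: 0.0479
finger_force: 0.0
```

Call:
step_arm --rows '[0, 0, 0, 0, 4.2, 0, 0, 0, 0, 4.2, 0, 0, 0, 0, 4.2]'

```text
time: 10.92
eef_pos: [0.5281, -0.0621, 0.0566]
ee_rot: [0.636, 0.772, 0.001, 0.002]
force: [-0.4, 0.8, 5.9]
opening: 0.0437
finger_force: 61.0
```

```bash
python3 -c "
from n import *
go([.5598,-.3131,.2])"
```

```text
t 10.925 tcp [ 0.5281 -0.0621  0.0566] tool x 101.05 open 0.0437 F [-0.4  0.8  5.9] j [-0.05  0.66  0.11  2.16 -0.22  0.32  0.44]
shift [-25.26  -1.64 -14.32]
```

Call:
step_arm --rows '[0, 0, -3, 0, 4.2, 0, 0, -5, 0, 4.2, 0, 0, -6, 0, 4.2, -5, -0.3, 0, 0, 4.2, -5, -0.3, 0, 0, 4.2]'

```text
time: 11.55
eef_pos: [0.5393, -0.1608, 0.1956]
ee_rot: [0.634, 0.773, 0.001, 0.0]
force: [0.1, -0.2, -8.2]
opening: 0.0439
finger_force: 64.8
```

Call:
step_arm --rows '[-5, -0.3, 0, 0, 4.2, -5, -0.3, 0, 0, 4.2, -5.2, -0.4, 0, 0, 4.2, 0, 0, 0, 0, 4.2, 0, 0, 0, 0, 4.2]'

```text
time: 12.18
eef_pos: [0.5573, -0.3113, 0.1936]
ee_rot: [0.636, 0.772, 0.0, -0.002]
force: [0.3, 0.9, -6.6]
opening: 0.0442
finger_force: 64.5
```

```bash
python3 -c "
from n import *
go([.5598,-.3131,.0606])"
```

```text
t 12.175 tcp [ 0.5573 -0.3113  0.1936] tool x 101.01 open 0.0442 F [ 0.3  0.9 -6.6] j [ 0.29  0.55  0.21  1.86 -0.16  0.75  0.79]
shift [-0.26  0.24 13.3 ]
```

Call:
step_arm --rows '[-0.25, 0.25, 4, 0, 4.2, 0, 0, 4, 0, 4.2, 0, 0, 3, 0, 4.2, 0, 0, 1.5, 0, 4.2, 0, 0, 0.5, 0, 4.2]'

```text
time: 12.8
eef_pos: [0.5618, -0.3128, 0.0638]
ee_rot: [0.635, 0.772, 0.0, -0.001]
force: [-0.0, -0.3, -6.4]
opening: 0.0439
finger_force: 64.4
```

Call:
step_arm --rows '[0, 0, 0, 0, 4.2, 0, 0, 0, 0, 4.2]'

```text
time: 13.05
eef_pos: [0.5627, -0.3147, 0.0657]
ee_rot: [0.636, 0.772, 0.0, 0.001]
force: [-0.9, -0.4, -6.1]
opening: 0.0443
finger_force: 64.4
```

Call:
step_arm --rows '[0, 0, 0.2, 0, 4.2, 0, 0, 0, 0, 4.2]'

```text
time: 13.3
eef_pos: [0.5619, -0.3143, 0.0627]
ee_rot: [0.636, 0.772, 0.0, 0.0]
force: [-0.6, -0.1, -6.2]
opening: 0.044
finger_force: 64.4
```

Call:
step_arm --rows '[0, 0, 0.15, 0, 4.2, 0, 0, 0, 0, 4.2]'

```text
time: 13.55
eef_pos: [0.5619, -0.3143, 0.0608]
ee_rot: [0.636, 0.772, 0.0, 0.0]
force: [0.6, -0.5, -6.5]
opening: 0.044
finger_force: 64.4
```

Call:
step_arm --rows '[0, 0, 0.1, 0, 4.2, 0, 0, 0, 0, 4.2]'

```text
time: 13.8
eef_pos: [0.5619, -0.3143, 0.0607]
ee_rot: [0.636, 0.772, 0.0, 0.0]
force: [-2.6, 2.2, 3.3]
opening: 0.0439
finger_force: 65.4
```

Call:
step_arm --rows '[0, 0, 0, 0, 5.8, 0, 0, 0, 0, 5.8, 0, 0, -4, 0, 5.8, 0, 0, -5, 0, 6.5, 0, 0, -5, 0, 6.5]'

```text
time: 14.42
eef_pos: [0.5621, -0.3144, 0.2013]
ee_rot: [0.636, 0.772, 0.0, 0.0]
force: [0.3, -0.4, -0.3]
opening: 0.0651
finger_force: 0.0
```

Call:
step_arm --rows '[5.6, -1.3, 0, 0, 6.5, 5.6, -1.3, 0, 0, 6.5, 5.6, -1.3, 0, 0, 6.5, 5.6, -1.3, 0, 0, 6.5, 5.6, -1.3, 0, 0, 6.5]'

```text
time: 15.05
eef_pos: [0.4443, -0.0504, 0.2002]
ee_rot: [0.636, 0.772, 0.001, 0.001]
force: [-0.5, 1.6, -0.1]
opening: 0.0649
finger_force: 0.0
```

Call:
step_arm --rows '[0, 0, 3, 0, 6.5, 0, 0, 0, 0, 6.5, 0, 0, 0, 0, 6.5]'

```text
time: 15.42
eef_pos: [0.4453, -0.0528, 0.1704]
ee_rot: [0.636, 0.771, 0.0, 0.001]
force: [0.0, 0.1, 0.6]
opening: 0.065
finger_force: 0.0
```

```bash
python3 n.py .055 .4426 -.0495
```

```text
(0.5452, 0.0369, 23.5, 1593.5, 0.5451, 0.0368)
(0.4423, -0.0497, 23.2, 1582.5, 0.4421, -0.0496)
t 15.475 tcp [ 0.4454 -0.053   0.1706] tool x 100.94 open 0.0651 F [-0.8  0.1  0. ] j [-0.14  0.39  0.2   2.29 -0.16  0.48  0.38]
shift [ 0.41 -0.23 11.56]
```

Call:
step_arm --rows '[0.4, -0.2, 3.5, 0, 6.5, 0, 0, 4, 0, 6.5, 0, 0, 4, 0, 6.5, 0, 0, 0, 0, 6.5, 0, 0, 0, 0, 4.2]'

```text
time: 16.1
eef_pos: [0.4425, -0.0491, 0.0559]
ee_rot: [0.636, 0.772, 0.0, 0.001]
force: [0.7, 0.2, 1.1]
opening: 0.0479
finger_force: 0.0
```

Call:
step_arm --rows '[0, 0, 0, 0, 4.2, 0, 0, 0, 0, 4.2, 0, 0, 0, 0, 4.2]'

```text
time: 16.48
eef_pos: [0.4429, -0.0489, 0.0564]
ee_rot: [0.636, 0.772, 0.001, 0.002]
force: [-0.9, -0.2, 8.9]
opening: 0.0442
finger_force: 62.4
```

Call:
step_arm --rows '[0, 0, -3, 0, 4.2, 0, 0, -5, 0, 4.2, 0, 0, -6, 0, 4.2, 0, 0, 0, 0, 4.2]'

```text
time: 16.98
eef_pos: [0.4438, -0.0483, 0.1986]
ee_rot: [0.636, 0.772, 0.003, 0.004]
force: [1.2, -1.2, -6.3]
opening: 0.0438
finger_force: 64.6
```

```bash
python3 -c "
from n import *
go([.4852,-.3279,.0606])"
```

```text
t 16.975 tcp [ 0.4438 -0.0483  0.1986] tool x 101.08 open 0.0438 F [ 1.2 -1.2 -6.3] j [-0.19  0.33  0.25  2.28 -0.16  0.54  0.37]
shift [-28.22  -1.45  13.82]
```

Call:
step_arm --rows '[-5.6, -0.3, 0, 0, 4.2, -5.6, -0.3, 0, 0, 4.2, -5.6, -0.3, 0, 0, 4.2, -5.6, -0.3, 0, 0, 4.2, -5.8, -0.3, 0, 0, 4.2]'

```text
time: 17.6
eef_pos: [0.4793, -0.3278, 0.1921]
ee_rot: [0.635, 0.772, 0.0, -0.003]
force: [0.7, 0.9, -6.0]
opening: 0.044
finger_force: 64.5
```

Call:
step_arm --rows '[0, 0, 0, 0, 4.2, 0, 0, 4, 0, 4.2, 0, 0, 0, 0, 4.2, 0, 0, 0, 0, 4.2]'

```text
time: 18.1
eef_pos: [0.4804, -0.327, 0.1543]
ee_rot: [0.635, 0.772, -0.0, -0.001]
force: [1.0, -0.4, -6.3]
opening: 0.0442
finger_force: 63.8
```

```bash
python3 -c "
from n import *
go([.4852,-.3279,.0606])"
```

```text
t 18.1 tcp [ 0.4804 -0.327   0.1543] tool x 101.1 open 0.0442 F [ 1.  -0.4 -6.3] j [ 0.36  0.55  0.22  2.02 -0.21  0.6   0.92]
shift [-0.19  0.47  9.37]
```

Call:
step_arm --rows '[-0.1, 0.4, 3, 0, 4.2, 0, 0, 3, 0, 4.2, 0, 0, 2, 0, 4.2, 0, 0, 0.9, 0, 4.2, 0, 0, 0, 0, 4.2]'

```text
time: 18.73
eef_pos: [0.4856, -0.3283, 0.0663]
ee_rot: [0.636, 0.772, 0.0, 0.0]
force: [-0.5, 0.5, -5.7]
opening: 0.044
finger_force: 64.5
```

Call:
step_arm --rows '[0, 0, 0.2, 0, 4.2, 0, 0, 0, 0, 4.2]'

```text
time: 18.98
eef_pos: [0.4856, -0.3285, 0.0646]
ee_rot: [0.636, 0.772, 0.0, 0.001]
force: [0.1, -0.4, -6.2]
opening: 0.0439
finger_force: 64.5
```

Call:
step_arm --rows '[0, 0, 0.15, 0, 4.2, 0, 0, 0, 0, 4.2]'

```text
time: 19.23
eef_pos: [0.4851, -0.3282, 0.0624]
ee_rot: [0.636, 0.772, 0.0, 0.0]
force: [-0.4, 0.2, -6.3]
opening: 0.0442
finger_force: 64.5
```

Call:
step_arm --rows '[0, 0, 0.1, 0, 4.2, 0, 0, 0, 0, 4.2]'

```text
time: 19.48
eef_pos: [0.485, -0.3282, 0.0612]
ee_rot: [0.636, 0.772, -0.0, -0.0]
force: [-0.2, -0.4, -5.6]
opening: 0.0441
finger_force: 64.5
```

Call:
step_arm --rows '[0, 0, 0.1, 0, 4.2, 0, 0, 0, 0, 4.2]'

```text
time: 19.73
eef_pos: [0.4852, -0.3283, 0.0605]
ee_rot: [0.636, 0.772, 0.0, 0.0]
force: [-1.1, 0.6, -3.9]
opening: 0.0442
finger_force: 64.8
```

Call:
step_arm --rows '[0, 0, 0.05, 0, 4.2, 0, 0, 0, 0, 5.8, 0, 0, 0, 0, 5.8, 0, 0, -4, 0, 5.8, 0, 0, -5, 0, 6.5]'

```text
time: 20.35
eef_pos: [0.4847, -0.328, 0.15]
ee_rot: [0.636, 0.772, -0.0, -0.001]
force: [0.8, -0.0, 0.8]
opening: 0.065
finger_force: 0.0
```

Call:
step_arm --rows '[0, 0, -5, 0, 6.5, 5, 1.8, 0, 0, 6.5, 5, 1.8, 0, 0, 6.5, 5, 1.8, 0, 0, 6.5, 5, 1.8, 0, 0, 6.5]'

```text
time: 20.98
eef_pos: [0.5179, -0.1166, 0.2002]
ee_rot: [0.636, 0.772, 0.0, 0.001]
force: [0.0, -0.1, -0.2]
opening: 0.0652
finger_force: 0.0
```

Call:
step_arm --rows '[5, 1.8, 0, 0, 6.5, 5, 1.9, 0, 0, 6.5, 4.7, 2, 0, 0, 6.5, 0, 0, 3, 0, 6.5, 0, 0, 0, 0, 6.5]'

```text
time: 21.6
eef_pos: [0.5437, 0.0377, 0.1685]
ee_rot: [0.635, 0.772, -0.001, -0.001]
force: [-0.1, -0.4, 0.9]
opening: 0.065
finger_force: 0.0
```

```bash
python3 n.py .055 .5453 .0369
```

```text
(0.5453, 0.0374, 23.1, 1559.0, 0.5454, 0.0372)
(0.5375, 0.1155, 23.2, 1585.5, 0.5372, 0.1153)
(0.4455, 0.1081, 23.2, 1599.5, 0.4455, 0.1081)
t 21.65 tcp [0.5444 0.0366 0.1694] tool x 101.03 open 0.0653 F [ 0.2 -0.5  0.9] j [-0.33  0.49  0.24  2.08 -0.2   0.59  0.25]
shift [ 0.02  0.11 11.44]
```

Call:
step_arm --rows '[0, 0.1, 3.5, 0, 6.5, 0, 0, 4, 0, 6.5, 0, 0, 3.9, 0, 6.5, 0, 0, 0, 0, 6.5, 0, 0, 0, 0, 4.2]'

```text
time: 22.28
eef_pos: [0.5472, 0.0364, 0.0573]
ee_rot: [0.636, 0.771, 0.001, 0.001]
force: [0.2, 0.7, -0.0]
opening: 0.0481
finger_force: 0.0
```

Call:
step_arm --rows '[0, 0, 0, 0, 4.2, 0, 0, 0, 0, 4.2, 0, 0, 0, 0, 4.2]'

```text
time: 22.65
eef_pos: [0.5471, 0.0365, 0.0578]
ee_rot: [0.636, 0.772, 0.001, 0.001]
force: [-0.9, -1.7, 8.1]
opening: 0.0438
finger_force: 62.0
```

Call:
step_arm --rows '[0, 0, -3, 0, 4.2, 0, 0, -5, 0, 4.2, 0, 0, -6, 0, 4.2, 0, 0, 0, 0, 4.2]'

```text
time: 23.15
eef_pos: [0.5492, 0.0376, 0.2001]
ee_rot: [0.636, 0.772, 0.004, 0.004]
force: [0.8, 0.5, -8.3]
opening: 0.044
finger_force: 65.2
```

```bash
python3 -c "
from n import *
go([.4735,-.2690,.0606])"
```

```text
t 23.15 tcp [0.5492 0.0376 0.2001] tool x 101.07 open 0.044 F [ 0.8  0.5 -8.3] j [-0.35  0.45  0.27  2.06 -0.19  0.65  0.24]
shift [-28.63 -13.46  13.82]
```

Call:
step_arm --rows '[-4.7, -2.2, 0, 0, 4.2, -4.7, -2.2, 0, 0, 4.2, -4.7, -2.2, 0, 0, 4.2, -4.7, -2.2, 0, 0, 4.2, -4.7, -2.2, 0, 0, 4.2]'

```text
time: 23.78
eef_pos: [0.4807, -0.2147, 0.1937]
ee_rot: [0.635, 0.772, -0.001, -0.002]
force: [1.3, -0.0, -7.8]
opening: 0.0438
finger_force: 64.9
```

Call:
step_arm --rows '[-4.8, -2.2, 0, 0, 4.2, 0, 0, 0, 0, 4.2, 0, 0, 3.5, 0, 4.2, 0, 0, 0, 0, 4.2, 0, 0, 0, 0, 4.2]'

```text
time: 24.4
eef_pos: [0.4704, -0.2648, 0.1603]
ee_rot: [0.635, 0.772, -0.0, -0.001]
force: [0.3, -0.3, -7.1]
opening: 0.0441
finger_force: 64.5
```

```bash
python3 -c "
from n import *
go([.4735,-.2690,.0616])"
```

```text
t 24.4 tcp [ 0.4704 -0.2648  0.1603] tool x 101.11 open 0.0441 F [ 0.3 -0.3 -7.1] j [ 0.25  0.5   0.24  2.1  -0.22  0.56  0.84]
shift [-0.48  0.24  9.87]
```

Call:
step_arm --rows '[-0.4, 0.2, 3, 0, 4.2, 0, 0, 3, 0, 4.2, 0, 0, 2, 0, 4.2, 0, 0, 1.4, 0, 4.2, 0, 0, 0, 0, 4.2]'

```text
time: 25.02
eef_pos: [0.4738, -0.2691, 0.0666]
ee_rot: [0.636, 0.772, 0.0, -0.0]
force: [0.4, 0.3, -7.5]
opening: 0.0441
finger_force: 64.9
```

Call:
step_arm --rows '[0, 0, 0.2, 0, 4.2, 0, 0, 0, 0, 4.2]'

```text
time: 25.28
eef_pos: [0.4741, -0.2696, 0.0656]
ee_rot: [0.636, 0.772, 0.0, 0.001]
force: [0.2, 0.4, -8.0]
opening: 0.0439
finger_force: 64.9
```

Call:
step_arm --rows '[0, 0, 0.15, 0, 4.2, 0, 0, 0, 0, 4.2]'

```text
time: 25.52
eef_pos: [0.4736, -0.2693, 0.0635]
ee_rot: [0.636, 0.772, 0.0, 0.0]
force: [-0.3, 0.5, -8.2]
opening: 0.0438
finger_force: 64.9
```

Call:
step_arm --rows '[0, 0, 0.1, 0, 4.2, 0, 0, 0, 0, 4.2]'

```text
time: 25.78
eef_pos: [0.4735, -0.2693, 0.0623]
ee_rot: [0.636, 0.772, -0.0, -0.0]
force: [0.5, -0.3, -7.7]
opening: 0.0441
finger_force: 64.9
```

Call:
step_arm --rows '[0, 0, 0.1, 0, 4.2, 0, 0, 0, 0, 4.2]'

```text
time: 26.02
eef_pos: [0.4735, -0.2694, 0.0619]
ee_rot: [0.636, 0.772, 0.0, 0.0]
force: [-1.7, 0.6, 1.0]
opening: 0.0435
finger_force: 66.1
```

Call:
step_arm --rows '[0, 0, 0, 0, 5.8, 0, 0, 0, 0, 5.8, 0, 0, -4, 0, 5.8, 0, 0, -5, 0, 6.5, 0, 0, -5, 0, 6.5]'

```text
time: 26.65
eef_pos: [0.4738, -0.2695, 0.2029]
ee_rot: [0.636, 0.772, 0.0, 0.0]
force: [0.9, -0.6, 0.3]
opening: 0.0649
finger_force: 0.0
```

Call:
step_arm --rows '[5.2, 1.9, 0, 0, 6.5, 5.2, 1.9, 0, 0, 6.5, 5.2, 1.9, 0, 0, 6.5, 5.2, 1.9, 0, 0, 6.5, 5.2, 1.9, 0, 0, 6.5]'

```text
time: 27.28
eef_pos: [0.5176, 0.0058, 0.2018]
ee_rot: [0.636, 0.772, 0.001, 0.001]
force: [0.6, 0.5, 0.3]
opening: 0.0652
finger_force: 0.0
```

Call:
step_arm --rows '[5.2, 1.9, 0, 0, 6.5, 5.2, 2.1, 0, 0, 6.5, 0, 0, 3, 0, 6.5, 0, 0, 0, 0, 6.5, 0, 0, 0, 0, 6.5]'

```text
time: 27.9
eef_pos: [0.5365, 0.1126, 0.1719]
ee_rot: [0.636, 0.771, -0.0, 0.0]
force: [0.6, 0.0, -0.0]
opening: 0.0653
finger_force: 0.0
```

```bash
python3 n.py .055 .5373 .1154
```

```text
(0.537, 0.1155, 23.2, 1582.0, 0.537, 0.1159)
(0.4052, 0.1475, 23.2, 1579.0, 0.4051, 0.1475)
t 27.95 tcp [0.5368 0.1125 0.1722] tool x 100.92 open 0.065 F [ 1.1  0.2 -0.2] j [-0.48  0.49  0.26  2.08 -0.21  0.6   0.12]
shift [ 0.28  0.09 11.72]
```

Call:
step_arm --rows '[0.3, 0.1, 3.5, 0, 6.5, 0, 0, 4, 0, 6.5, 0, 0, 4.1, 0, 6.5, 0, 0, 0, 0, 6.5, 0, 0, 0, 0, 4.2]'

```text
time: 28.58
eef_pos: [0.5379, 0.1164, 0.0568]
ee_rot: [0.636, 0.772, 0.001, 0.001]
force: [0.3, -0.0, 0.1]
opening: 0.0479
finger_force: 0.0
```

Call:
step_arm --rows '[0, 0, 0, 0, 4.2, 0, 0, 0, 0, 4.2, 0, 0, 0, 0, 4.2]'

```text
time: 28.95
eef_pos: [0.5382, 0.1166, 0.0573]
ee_rot: [0.636, 0.772, 0.001, 0.001]
force: [0.2, -1.0, 7.3]
opening: 0.0438
finger_force: 62.1
```

Call:
step_arm --rows '[0, 0, -3, 0, 4.2, 0, 0, -5, 0, 4.2, 0, 0, -6, 0, 4.2, 0, 0, 0, 0, 4.2]'

```text
time: 29.45
eef_pos: [0.5395, 0.1177, 0.1998]
ee_rot: [0.636, 0.772, 0.004, 0.003]
force: [-0.5, 0.4, -6.4]
opening: 0.0439
finger_force: 64.0
```

```bash
python3 -c "
from n import *
go([.5364,-.1953,.0606])"
```

```text
t 29.45 tcp [0.5395 0.1177 0.1998] tool x 101.07 open 0.0439 F [-0.5  0.4 -6.4] j [-0.51  0.45  0.29  2.06 -0.21  0.65  0.11]
shift [-30.67  -6.45  13.82]
```

Call:
step_arm --rows '[-5.2, -1, 0, 0, 4.2, -5.2, -1, 0, 0, 4.2, -5.2, -1, 0, 0, 4.2, -5.2, -1, 0, 0, 4.2, -5.2, -1, 0, 0, 4.2]'

```text
time: 30.08
eef_pos: [0.5354, -0.1485, 0.1935]
ee_rot: [0.635, 0.772, -0.001, -0.002]
force: [0.8, 0.4, -3.8]
opening: 0.0442
finger_force: 63.9
```

Call:
step_arm --rows '[-4.8, -1, 0, 0, 4.2, 0, 0, 0, 0, 4.2, 0, 0, 3.5, 0, 4.2, 0, 0, 0, 0, 4.2, 0, 0, 0, 0, 4.2]'

```text
time: 30.7
eef_pos: [0.5364, -0.1959, 0.16]
ee_rot: [0.635, 0.772, -0.0, -0.001]
force: [0.6, -0.5, -4.5]
opening: 0.0438
finger_force: 63.3
```

```bash
python3 -c "
from n import *
go([.5364,-.1953,.0613])"
```

```text
t 30.7 tcp [ 0.5364 -0.1959  0.16  ] tool x 101.12 open 0.0438 F [ 0.6 -0.5 -4.5] j [ 0.09  0.53  0.26  2.04 -0.23  0.6   0.69]
shift [0.05 0.02 9.87]
```

Call:
step_arm --rows '[0, 0, 3, 0, 4.2, 0, 0, 3, 0, 4.2, 0, 0, 2, 0, 4.2, 0, 0, 1.4, 0, 4.2, 0, 0, 0, 0, 4.2]'

```text
time: 31.32
eef_pos: [0.5369, -0.1966, 0.0662]
ee_rot: [0.636, 0.772, -0.0, -0.0]
force: [-0.3, 0.3, -5.4]
opening: 0.0437
finger_force: 63.8
```

Call:
step_arm --rows '[0, 0, 0.2, 0, 4.2, 0, 0, 0, 0, 4.2]'

```text
time: 31.58
eef_pos: [0.5374, -0.197, 0.0651]
ee_rot: [0.636, 0.772, 0.0, 0.001]
force: [0.1, 0.6, -5.3]
opening: 0.0439
finger_force: 63.8
```

Call:
step_arm --rows '[0, 0, 0.15, 0, 4.2, 0, 0, 0, 0, 4.2]'

```text
time: 31.82
eef_pos: [0.5369, -0.1969, 0.063]
ee_rot: [0.636, 0.772, 0.0, 0.0]
force: [0.1, -0.6, -5.8]
opening: 0.0441
finger_force: 63.8
```

Call:
step_arm --rows '[0, 0, 0.1, 0, 4.2, 0, 0, 0, 0, 4.2]'

```text
time: 32.08
eef_pos: [0.5368, -0.1968, 0.0618]
ee_rot: [0.636, 0.772, -0.0, -0.0]
force: [-0.2, -0.5, -7.0]
opening: 0.0441
finger_force: 63.8
```

Call:
step_arm --rows '[0, 0, 0.1, 0, 4.2, 0, 0, 0, 0, 4.2]'

```text
time: 32.33
eef_pos: [0.5369, -0.1969, 0.0614]
ee_rot: [0.636, 0.772, 0.0, 0.0]
force: [-2.5, 0.6, 1.2]
opening: 0.0442
finger_force: 64.6
```

Call:
step_arm --rows '[0, 0, 0, 0, 5.8, 0, 0, 0, 0, 5.8, 0, 0, -4, 0, 5.8, 0, 0, -5, 0, 6.5, 0, 0, -5, 0, 6.5]'

```text
time: 32.95
eef_pos: [0.5369, -0.1969, 0.2023]
ee_rot: [0.636, 0.772, -0.0, 0.0]
force: [0.9, -0.9, -0.1]
opening: 0.0649
finger_force: 0.0
```

Call:
step_arm --rows '[5.2, -0.9, 0, 0, 6.5, 5.2, -0.9, 0, 0, 6.5, 5.2, -0.9, 0, 0, 6.5, 5.2, -0.9, 0, 0, 6.5, 5.2, -0.9, 0, 0, 6.5]'

```text
time: 33.58
eef_pos: [0.4426, 0.0512, 0.2012]
ee_rot: [0.636, 0.772, 0.001, 0.001]
force: [-0.2, 0.7, 0.1]
opening: 0.0647
finger_force: 0.0
```

Call:
step_arm --rows '[5.2, -0.9, 0, 0, 6.5, 5.1, -0.9, 0, 0, 6.5, 0, 0, 3, 0, 6.5, 0, 0, 0, 0, 6.5, 0, 0, 0, 0, 6.5]'

```text
time: 34.2
eef_pos: [0.406, 0.1466, 0.1713]
ee_rot: [0.636, 0.771, 0.0, 0.0]
force: [0.1, 0.2, -0.1]
opening: 0.0647
finger_force: 0.0
```

```bash
python3 n.py .055 .4051 .1475
```

```text
(0.4032, 0.1478, 23.9, 1592.5, 0.4038, 0.1477)
t 34.25 tcp [0.4062 0.1465 0.1715] tool x 100.93 open 0.0652 F [-0.2 -0.4  0.1] j [-0.66  0.37  0.26  2.32 -0.21  0.47 -0.03]
shift [ 0.12 -0.11 11.65]
```

Call:
step_arm --rows '[0.15, -0.2, 3.5, 0, 6.5, 0, 0, 4, 0, 6.5, 0, 0, 4, 0, 6.5, 0, 0, 0, 0, 6.5, 0, 0, 0, 0, 4.2]'

```text
time: 34.88
eef_pos: [0.4042, 0.148, 0.057]
ee_rot: [0.636, 0.771, 0.001, 0.001]
force: [0.1, 0.8, 3.9]
opening: 0.0481
finger_force: 2.9
```

Call:
step_arm --rows '[0, 0, 0, 0, 4.2, 0, 0, 0, 0, 4.2, 0, 0, 0, 0, 4.2]'

```text
time: 35.25
eef_pos: [0.4048, 0.1484, 0.0575]
ee_rot: [0.636, 0.772, 0.002, 0.001]
force: [1.4, -2.6, 9.2]
opening: 0.0444
finger_force: 62.3
```

Call:
step_arm --rows '[0, 0, -3, 0, 4.2, 0, 0, -5, 0, 4.2, 0, 0, -6, 0, 4.2, 0, 0, 0, 0, 4.2]'

```text
time: 35.75
eef_pos: [0.4048, 0.1495, 0.1994]
ee_rot: [0.635, 0.772, 0.004, 0.002]
force: [0.6, 1.8, -7.0]
opening: 0.0442
finger_force: 65.2
```

```bash
python3 -c "
from n import *
go([.4618,-.2101,.0606])"
```

```text
t 35.75 tcp [0.4048 0.1495 0.1994] tool x 101.1 open 0.0442 F [ 0.6  1.8 -7. ] j [-0.72  0.32  0.33  2.31 -0.2   0.53 -0.04]
shift [-36.43  -1.45  13.75]
```

Call:
step_arm --rows '[-5.2, 0.4, 0, 0, 4.2, -5.2, 0.2, 0, 0, 4.2, -5.2, 0, 0, 0, 4.2, -5.2, -0.2, 0, 0, 4.2, -5.2, -0.4, 0, 0, 4.2]'

```text
time: 36.38
eef_pos: [0.4511, -0.1075, 0.194]
ee_rot: [0.635, 0.772, -0.001, -0.002]
force: [1.6, 0.8, -6.4]
opening: 0.0441
finger_force: 65.0
```

Call:
step_arm --rows '[-5.2, -0.7, 0, 0, 4.2, -5.2, -0.7, 0, 0, 4.2, 0, 0, 0, 0, 4.2, 0, 0, 3.5, 0, 4.2, 0, 0, 0, 0, 4.2]'

```text
time: 37.0
eef_pos: [0.4552, -0.2089, 0.1574]
ee_rot: [0.635, 0.772, -0.001, -0.005]
force: [-1.8, 0.2, -7.3]
opening: 0.0437
finger_force: 64.5
```

Call:
step_arm --rows '[0, 0, 0, 0, 4.2, 0, 0, 0, 0, 4.2]'

```text
time: 37.25
eef_pos: [0.4597, -0.2113, 0.1615]
ee_rot: [0.635, 0.772, 0.0, 0.001]
force: [-0.4, 0.3, -6.0]
opening: 0.0441
finger_force: 64.5
```

```bash
python3 -c "
from n import *
go([.4618,-.2101,.0615])"
```

```text
t 37.25 tcp [ 0.4597 -0.2113  0.1615] tool x 101.1 open 0.0441 F [-0.4  0.3 -6. ] j [ 0.12  0.47  0.3   2.18 -0.27  0.53  0.81]
shift [ 0.09  0.21 10.  ]
```

Call:
step_arm --rows '[0.1, 0.2, 3, 0, 4.2, 0, 0, 3, 0, 4.2, 0, 0, 2, 0, 4.2, 0, 0, 1.5, 0, 4.2, 0, 0, 0, 0, 4.2]'

```text
time: 37.88
eef_pos: [0.4611, -0.2101, 0.0655]
ee_rot: [0.636, 0.772, -0.0, -0.0]
force: [-0.3, -0.8, -7.0]
opening: 0.044
finger_force: 64.9
```

Call:
step_arm --rows '[0, 0, 0.2, 0, 4.2, 0, 0, 0, 0, 4.2]'

```text
time: 38.12
eef_pos: [0.4615, -0.2104, 0.0645]
ee_rot: [0.636, 0.772, 0.0, 0.001]
force: [0.4, 0.1, -6.3]
opening: 0.0442
finger_force: 64.9
```

Call:
step_arm --rows '[0, 0, 0.15, 0, 4.2, 0, 0, 0, 0, 4.2]'

```text
time: 38.38
eef_pos: [0.461, -0.2102, 0.0625]
ee_rot: [0.636, 0.772, 0.0, 0.0]
force: [0.9, 0.3, -6.2]
opening: 0.0434
finger_force: 64.9
```

Call:
step_arm --rows '[0, 0, 0.1, 0, 4.2, 0, 0, 0, 0, 4.2]'

```text
time: 38.62
eef_pos: [0.4611, -0.2102, 0.0616]
ee_rot: [0.636, 0.772, 0.0, 0.0]
force: [-0.0, -0.2, -3.4]
opening: 0.044
finger_force: 65.5
```

Call:
step_arm --rows '[0, 0, 0.05, 0, 4.2, 0, 0, 0, 0, 5.8, 0, 0, 0, 0, 5.8, 0, 0, -4, 0, 5.8, 0, 0, -5, 0, 6.5]'

```text
time: 39.25
eef_pos: [0.4605, -0.21, 0.151]
ee_rot: [0.636, 0.772, -0.0, -0.001]
force: [0.2, -0.1, 0.1]
opening: 0.0649
finger_force: 0.0
```

Call:
step_arm --rows '[0, 0, -5, 0, 8.5, 5, 0.2, 0, 0, 8.5, 5, 0.2, 0, 0, 8.5, 5, 0.2, 0, 0, 8.5, 4, 0.2, 0, 0, 8.5]'

```text
time: 39.88
eef_pos: [0.432, -0.0202, 0.201]
ee_rot: [0.635, 0.772, 0.0, 0.0]
force: [0.2, -0.5, -0.9]
opening: 0.0849
finger_force: 0.0
```

Call:
step_arm --rows '[5, 0.2, 0, 0, 8.5, 0, 0, 5, 0, 8.5, 0, 0, 3, 0, 8.5, 0, 0, 0, 0, 8.5, 0, 0, 0, 0, 8.5]'

```text
time: 40.5
eef_pos: [0.4254, 0.027, 0.1215]
ee_rot: [0.636, 0.772, 0.0, 0.0]
force: [0.1, -0.9, 0.4]
opening: 0.0852
finger_force: 0.0
```

Run:
```python
from n import *
P,i,ok=cloud("wrist")
t=rings(P,ok,(.36,.6,-.14,.2),.028,.032,.005);print(t)
print(rings(P,ok,(.36,.6,-.14,.2),.071,.023))
if t: go([t[0][0],t[0][1],.020])
```

```text
[(0.4246, 0.0305, 33.4, 3359.0, 0.4246, 0.0305)]
[]
t 40.55 tcp [0.4256 0.027  0.1218] tool x 101.01 open 0.0847 F [0.3 0.7 0.1] j [-0.35  0.47  0.24  2.37 -0.34  0.33  0.37]
shift [ 0.37 -0.06 10.18]
```

Call:
step_arm --rows '[0.35, -0.05, 3.5, 0, 8.5, 0, 0, 3.5, 0, 8.5, 0, 0, 2.2, 0, 8.5, 0, 0, 0.7, 0, 8.5, 0, 0, 0, 0, 8.5]'

```text
time: 41.18
eef_pos: [0.4244, 0.0307, 0.0245]
ee_rot: [0.636, 0.771, 0.001, 0.0]
force: [-0.4, -0.1, -0.7]
opening: 0.0848
finger_force: 0.0
```

```bash
python3 -c "
from n import *
go([.4246,.0305,.020])"
```

```text
t 41.175 tcp [0.4244 0.0307 0.0245] tool x 100.95 open 0.0848 F [-0.4 -0.1 -0.7] j [-0.24  0.68  0.08  2.4  -0.7   0.08  0.72]
shift [-0.03  0.02  0.45]
```

Call:
step_arm --rows '[0, 0, 0, 0, 6.1, 0, 0, 0, 0, 6.1, 0, 0, 0, 0, 6.1, 0, 0, 0, 0, 6.1]' --newtons 30

```text
time: 41.68
eef_pos: [0.4244, 0.0309, 0.0251]
ee_rot: [0.636, 0.772, 0.001, 0.0]
force: [0.7, 0.2, 6.6]
opening: 0.0627
finger_force: 31.1
```

```bash
python3 -c "
from n import *
go([.439,.2145,.10])
print(env.state()['finger_force'],env.state()['joint_positions'][5])"
```

```text
t 41.675 tcp [0.4244 0.0309 0.0251] tool x 101.07 open 0.0627 F [0.7 0.2 6.6] j [-0.24  0.68  0.08  2.4  -0.7   0.08  0.72]
shift [17.75  4.97 -7.47]
31.137195825576782 0.07897194263648065
```

Call:
step_arm --rows '[0, 0, -2.5, 0, 6.1, 0, 0, -4, 0, 6.1, 0, 0, -2, 0, 6.1, 3, 1.2, 0, 0, 6.1, 4.7, 1.2, 0, 0, 6.1]'

```text
time: 42.3
eef_pos: [0.433, 0.1104, 0.1102]
ee_rot: [0.637, 0.771, 0.001, 0.0]
force: [0.3, 0.5, -1.1]
opening: 0.063
finger_force: 34.5
```

Call:
step_arm --rows '[5, 1.2, 0, 0, 6.1, 5, 1.3, 0, 0, 6.1, 0, 0, 0, 0, 6.1, 0, 0, 0, 0, 6.1, 0, 0, 0, 0, 6.1]'

```text
time: 42.92
eef_pos: [0.4372, 0.2121, 0.1093]
ee_rot: [0.637, 0.771, -0.001, -0.001]
force: [-0.1, -0.6, -0.8]
opening: 0.0629
finger_force: 34.4
```

Run:
```python
from n import *
go([.439,.2145,.0255])
P,i,ok=cloud("wrist")
m=ok&(abs(P[...,2]-.045)<.004);q=P[m];q=q[(q[:,0]>.35)&(q[:,0]<.62)&(q[:,1]>.22)&(q[:,1]<.45)]
g=np.zeros((270,230),np.uint8);g[((q[:,0]-.35)*1000).astype(int),((q[:,1]-.22)*1000).astype(int)]=255
g=cv2.morphologyEx(cv2.morphologyEx(g,3,np.ones((5,5))),2,np.ones((15,15)))
c=max(cv2.findContours(g,0,2)[0],key=cv2.contourArea);(b,a),sz,an=cv2.minAreaRect(c);print("iso",a/1000+.35,b/1000+.22,sz,an)
cv2.imwrite("pics/w5.png",i[:,:,::-1])
```

```text
t 42.925 tcp [0.4372 0.2121 0.1093] tool x 100.91 open 0.0629 F [-0.1 -0.6 -0.8] j [-0.89  0.58  0.47  2.25 -0.63  0.44  0.29]
shift [0.2  0.24 8.38]
iso 0.5128460083007812 0.3120610809326172 (104.10490417480469, 55.72102737426758) 18.060470581054688
```

View pics/w5.png

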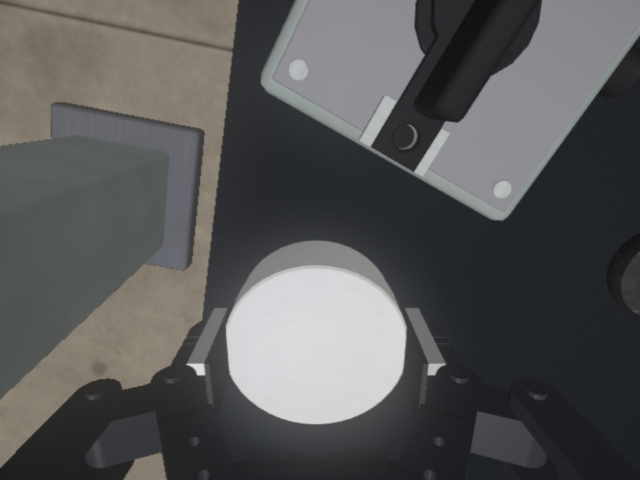

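Call:
step_arm --rows '[0.2, 0.2, 3, 0, 6.1, 0, 0, 3, 0, 6.1, 0, 0, 1.5, 0, 6.1, 0, 0, 0.4, 0, 6.1, 0, 0, 0, 0, 6.1]'

```text
time: 43.6
eef_pos: [0.4393, 0.2155, 0.0302]
ee_rot: [0.636, 0.771, -0.0, -0.001]
force: [0.3, -0.4, -0.5]
opening: 0.0623
finger_force: 34.5
```

Call:
step_arm --rows '[0, 0, 0.2, 0, 6.1, 0, 0, 0, 0, 6.1]'

```text
time: 43.85
eef_pos: [0.4392, 0.2165, 0.0284]
ee_rot: [0.636, 0.772, 0.0, -0.001]
force: [0.4, -0.8, -0.8]
opening: 0.063
finger_force: 34.5
```

Call:
step_arm --rows '[0, 0, 0.1, 0, 6.1, 0, 0, 0, 0, 6.1]'

```text
time: 44.1
eef_pos: [0.439, 0.2165, 0.0271]
ee_rot: [0.636, 0.772, 0.0, -0.001]
force: [-0.9, 0.2, -1.0]
opening: 0.0627
finger_force: 34.5
```

```bash
python3 -c "
from n import *
go([.439,.2145,.0252])"
```

```text
t 44.1 tcp [0.439  0.2165 0.0271] tool x 101.07 open 0.0627 F [-0.9  0.2 -1. ] j [-0.74  0.72  0.26  2.26 -0.77  0.25  0.41]
shift [-0.2  -0.04  0.19]
```

Correct 2 mm sideways and lower until contact.

Call:
step_arm --rows '[-0.2, 0, 0.1, 0, 6.1, 0, 0, 0, 0, 6.1]'

```text
time: 44.35
eef_pos: [0.4394, 0.2141, 0.026]
ee_rot: [0.636, 0.772, -0.0, -0.001]
force: [-0.6, 0.4, -1.5]
opening: 0.0628
finger_force: 34.5
```

Call:
step_arm --rows '[0, 0, 0.1, 0, 6.1, 0, 0, 0, 0, 6.1]'

```text
time: 44.6
eef_pos: [0.4394, 0.2143, 0.0253]
ee_rot: [0.636, 0.772, 0.0, -0.001]
force: [-1.2, 0.7, 3.3]
opening: 0.0628
finger_force: 34.7
```

Call:
step_arm --rows '[0, 0, 0.05, 0, 6.1, 0, 0, 0, 0, 6.1]'

```text
time: 44.85
eef_pos: [0.4394, 0.2143, 0.0252]
ee_rot: [0.636, 0.772, 0.0, -0.001]
force: [-1.6, -0.3, 8.5]
opening: 0.0626
finger_force: 35.4
```

Contact. Release, rise straight up, then move away to look.

Call:
step_arm --rows '[0, 0, -0.05, 0, 8.5, 0, 0, 0, 0, 8.5, 0, 0, 0, 0, 8.5, 0, 0, -4, 0, 8.5, 0, 0, -5, 0, 8.5]'

```text
time: 45.48
eef_pos: [0.4388, 0.2139, 0.1151]
ee_rot: [0.636, 0.772, -0.002, -0.001]
force: [1.0, -0.5, 0.1]
opening: 0.0848
finger_force: 0.0
```

Call:
step_arm --rows '[0, 0, -6, 0, 8.5, 0, 0, -6, 0, 8.5, 0, 0, 0, 0, 8.5, 0, 0, 0, 0, 8.5, 0, 0, 0, 0, 8.5]'

```text
time: 46.1
eef_pos: [0.4383, 0.2138, 0.2335]
ee_rot: [0.636, 0.772, -0.002, -0.001]
force: [-0.1, -0.1, -0.7]
opening: 0.0848
finger_force: 0.0
```

Run:
```python
from n import *
where();P,i,ok=cloud("wrist")
t=rings(P,ok,(.36,.54,.12,.26),.028,.032,.005);print("tin",t)
m=ok&(abs(P[...,2]-.045)<.004);q=P[m];q=q[(q[:,0]>.35)&(q[:,0]<.62)&(q[:,1]>.22)&(q[:,1]<.45)]
g=np.zeros((270,230),np.uint8);g[((q[:,0]-.35)*1000).astype(int),((q[:,1]-.22)*1000).astype(int)]=255
g=cv2.morphologyEx(cv2.morphologyEx(g,3,np.ones((5,5))),2,np.ones((15,15)))
c=max(cv2.findContours(g,0,2)[0],key=cv2.contourArea);(b,a),sz,an=cv2.minAreaRect(c);C=np.array([a/1000+.35,b/1000+.22]);print("iso",C,sz,an)
th=np.radians(-17.75);ex=np.array([np.cos(th),np.sin(th)]);ey=np.array([-ex[1],ex[0]])
for K in(C,np.array([.4795,.340])):
    d=np.array(t[0][4:])-K;print("tin in box axes",d@ex,d@ey,"gap",-d@ey-.102)
m=ok&(P[...,2]>.086)&(P[...,2]<.097);q=P[m];q=q[(q[:,0]>.4)&(q[:,0]<.56)&(q[:,1]>.24)&(q[:,1]<.42)];print("blade",cv2.minAreaRect(q[:,:2].astype(np.float32)))
```

```text
t 46.1 tcp [0.4383 0.2138 0.2335] tool x 101.06 open 0.0848 F [-0.1 -0.1 -0.7] j [-1.12  0.4   0.75  2.17 -0.42  0.72  0.11]
tin [(0.4381, 0.2134, 33.4, 3331.0, 0.438, 0.2135)]
iso [0.5158105  0.32833302] (137.3079376220703, 60.25089645385742) 17.650123596191406
tin in box axes -0.03909790765651066 -0.13308812544168502 gap 0.03108812544168503
tin in box axes -0.0009590918581526631 -0.13312993706453718 gap 0.03112993706453719
blade ((0.4750976264476776, 0.32662826776504517), (0.061801355332136154, 0.01238244492560625), 71.9778060913086)
```

Run:
```python
from n import *
P,i,ok=cloud("scene")
print(rings(P,ok,(.4,.64,-.4,-.14),.073,.023,.007))
cv2.imwrite("pics/s9.png",i[100:460,100:580,::-1])
```

```text
[(0.4665, -0.253, 13.1, 301.0, 0.4656, -0.2535), (0.4617, -0.2065, 24.2, 1101.5, 0.4594, -0.2047)]
```

View pics/s9.png

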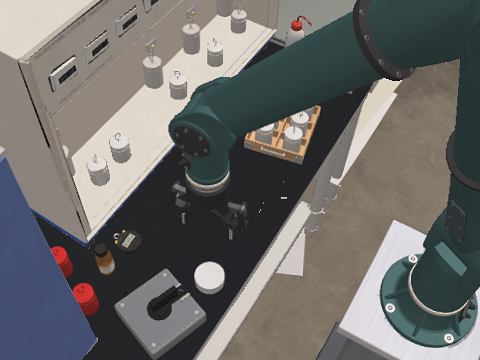

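Call:
step_arm --rows '[-4, 0, -1, 0, 8.5, -5, 0, -1, 0, 8.5, -5, 0, -1, 0, 8.5, -5, 0, 0, 0, 8.5, -5, 0, 0, 0, 8.5]'

```text
time: 46.82
eef_pos: [0.4855, -0.023, 0.2641]
ee_rot: [0.636, 0.772, -0.001, -0.001]
force: [0.4, 0.6, -0.1]
opening: 0.085
finger_force: 0.0
```

Call:
step_arm --rows '[-5, 0, 0, 0, 8.5, -5, 0, 0, 0, 8.5, -5, 0, 0, 0, 8.5, -2, 0, 0, 0, 8.5, 0, 0, 0, 0, 8.5]'

```text
time: 47.45
eef_pos: [0.5176, -0.1903, 0.2638]
ee_rot: [0.637, 0.771, -0.001, -0.001]
force: [-0.7, 0.5, 1.3]
opening: 0.0852
finger_force: 0.0
```

Call:
step_arm --rows '[0, 0, 0, 0, 8.5, 0, 0, 0, 0, 8.5]'

```text
time: 47.7
eef_pos: [0.5181, -0.1864, 0.2641]
ee_rot: [0.635, 0.773, 0.0, -0.001]
force: [0.3, 0.2, 0.5]
opening: 0.0849
finger_force: 0.0
```

Run:
```python
from n import *
where();P,i,ok=cloud("wrist")
for r in rings(P,ok,(.4,.64,-.4,-.14),.073,.023,.007):
    d=(P[...,0]-r[4])**2+(P[...,1]-r[5])**2<.018**2
    z=P[ok&d][:,2];print(r,"top z",np.percentile(z,[10,50,75]).round(4))
cv2.imwrite("pics/w6.png",i[:,:,::-1])
```

```text
t 47.7 tcp [ 0.5181 -0.1864  0.2641] tool x 101.19 open 0.0849 F [0.3 0.2 0.5] j [-0.29  0.44  0.76  2.01 -0.41  0.85  0.89]
(0.5602, -0.3135, 23.2, 1551.5, 0.5602, -0.313) top z [0.0717 0.0727 0.0734]
(0.5461, -0.2549, 23.2, 1553.5, 0.5466, -0.2546) top z [0.0717 0.0726 0.0731]
(0.5357, -0.1978, 23.2, 1559.0, 0.5357, -0.1976) top z [0.0716 0.0726 0.0732]
(0.4843, -0.3285, 23.3, 1569.0, 0.4841, -0.3282) top z [0.0717 0.0726 0.0731]
(0.4719, -0.2684, 23.0, 1546.5, 0.4718, -0.2682) top z [0.0716 0.0726 0.0732]
(0.4606, -0.2109, 23.1, 1574.0, 0.4606, -0.2109) top z [0.0721 0.3122 0.3142]
```

View pics/w6.png

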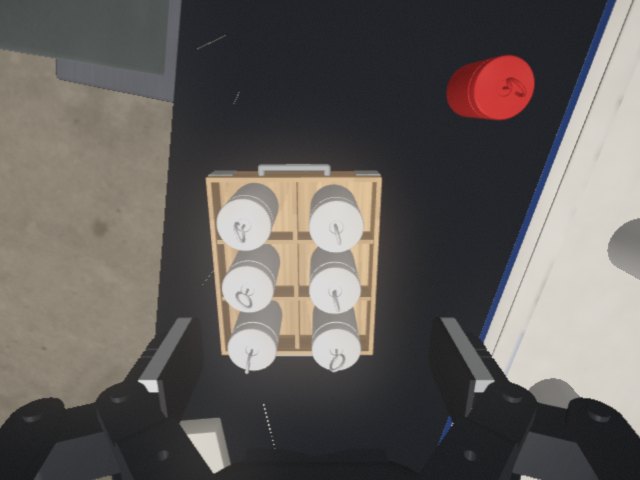

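All six cells hold one upright mass, with every top at about 72.6 mm, so they sit on the floor. The handle and tin were checked just before.

```bash
python3 -c "
from plant import env
print(env.job_done())"
```

```text
the job is handed in; nothing more can be done
None
```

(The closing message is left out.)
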